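Lay out the die-change kit in assembly order

TASK

Lay out the kit on the plywood layout board round the aluminium ring and the black heater disc, which stay where they lie: the ball bearing flat and centred on top of the ring, the brass bushing standing centred on the bearing, and the star knob, boss up, midway between ring and disc. Lay the bolt directly in front of the heater disc (on the board's open side, away from its stop strip), parallel to the strip and centred on the disc, and lay the nut flat in line with the bolt, just off its threaded end; leave a clear gap of one or two finger-breadths between disc and bolt and between bolt and nut. Leave the spanner and the hose fitting alone.

Things in the scene. Friction and masses are not known exactly. Their poses are not given: they have to be found in the camera images.
- layout_board: fixed plywood board, 190 mm (its x) by 340 mm (its y), 10 mm thick, with an aluminium stop strip 12 mm wide and 22 mm high (from the bench) along its back (+x) edge; origin: centre of the underside, +x points away from the robot towards the strip, +y along the strip to the robot's left; it may be turned by up to 0.15 rad. Its front (-x) edge is open
- ring: plain aluminium ring, 68 mm outside diameter, about 36 mm bore, 18 mm high, loose, lying on the board; origin: centre of the underside, z up. It lies at board x = 30 mm, y = +75 or -75 mm, the heater disc at the opposite y; which is left varies
- heater: black heater disc with a small pin in its top, 68 mm diameter, 26 mm high (22 mm without the pin), loose, lying on the board 150 mm from the ring; origin: centre of the underside, z up, x and y parallel to the board's at the start
- bearing: steel ball bearing, 52 mm outside diameter, 14 mm bore, 15 mm high, lying flat on the bench, 120 g; origin: centre of the underside, z up
- bushing: brass-coloured plain bushing, 36 mm outside diameter, 30 mm high, standing on its end on the bench, 90 g; origin: centre of the underside, z up
- knob: black five-armed star knob, 46 x 48 mm and 14 mm high, with a round brass boss (18 mm diameter, from 14 to 26 mm height, its axis 2 mm along +x from the origin) pointing up; lies on the bench, 40 g; origin: centre of the underside, z up. The boss can be gripped from above
- bolt: steel hex bolt lying on the bench, 71 mm long along its x, 110 g: head (28 mm wide, 24 mm high, 12 mm long) at +x, from 24 to 36 mm; smooth, then threaded shank 16 mm thick from 24 to -34 mm, the threaded end at -x; origin: middle of the length, at the height of the lowest face of the head, the shank's axis about 11 mm above that
- nut: steel hex nut lying flat, 24 mm across the flats (faces at +x and -x), 28 mm across the corners (along y), 13 mm high; origin: centre of the underside, z up
- spanner: bystander: loose combination spanner, 143 x 25 x 6 mm, lying to the right of the board; origin: middle of its underside, x along its length
- fitting: bystander: loose brass hose fitting, 52 x 24 x 21 mm, lying behind the board to the right; origin: middle of its underside, x along its length
Things that resemble listed ones, but are neither listed nor needed, are in the scene too. What is shaped like the knob but orange is not meant. Leave any red look-alike of the bearing alone.

How it is judged:
By the outcome, as a careful person would: the job done as asked, in the order asked, and still so for the second after the job is handed in, with the robot touching nothing.
It also fails if it takes over 112 s, if anything falls off the work surface, if the arm or the gripper's body presses on something with over 40 N, if the wrist force passes 120 N, or if a joint passes its speed limit or range.

ROBOT

A 6-joint arm with a two-finger parallel gripper is mounted at the origin on a cart in front of the work surface, level with it; the furniture and walls round the work are solid. World frame = base frame: x ahead of the robot, y to its left, z up, the work surface at z = 0. Lengths are in m, angles in degrees, forces in N, time in s.
With the tool pointing down it reaches from about 0.375 to 0.925 m from the base axis. Payload 5.7 kg.
Tool frame: the origin (TCP) lies between the finger pads; the fingertips stand 11 mm ahead of it and the grasp point (between the pads) lies 8 mm behind it (manip.tip_reach is the distance from the TCP to the fingertips, in m); z points along the fingers, y is the direction in which the jaws open and shut (so a half turn about z gives the same grasp; the last joint's range is limited). The gripper opens to 85 mm and grips with 20 to 120 N. Pads are 22 mm wide; open, the fingers measure 114 mm over their backs; the gripper's body (76 mm by 85 mm) begins 54 mm behind the grasp point. The pads swing forward as they close: fully open they stand 13 mm farther back than shut.
Start: joints at [-76.553, 20.558, 86.54, -0, 72.909, -6.595], TCP at [0.206, -0.564, 0.242] pointing down, gripper open.
Joint ranges: [-170.27, 170.27], [-57.76, 135], [12.27, 136.19], [-55.21, 235.2], [11.17, 155.16], [-170.74, 170.74]. Speed limits (degrees/s): [136.94, 136.94, 180, 180, 180, 180].

INTERFACE

Orientations are given as [roll, pitch, yaw] about the fixed x, y, z axes, in that order (R = Rz(yaw) Ry(pitch) Rx(roll)).
In Python, from workcell import manip gives the robot as it stands. Calls block until the motion is done:
- manip.movep(position, orientation): joint-space move of the TCP to a pose.
- manip.servo_line(position, frame=None, velocity=0.15, contact_N=None): straight line of the TCP; frame=None keeps the orientation; velocity is the mean speed in m/s. With contact_N (N) it stops when the force on the tool has changed by that much, and returns True; else False.
- manip.goto_joints(angles): joint-space move.
- manip.command_gripper(opening, force=None): finger opening in m; force is the grip in N (None keeps the last); returns when the fingers have stopped.
- manip.dwell(seconds).
- manip.ik(position, orientation): joint angles nearest the present ones, or None.
- manip.capture(name): name is "scene" or "side" or "wrist"; returns (picture, depth): 384x512x3 uint8, red, green, blue; 384x512 float32, m along the optical axis (not along the pixel's ray), 0 where there is no reading.
- manip.camera_params(name): a dict with "mtx" (3x3 intrinsics, pixels), "camera_from_world" (4x4, takes a point from world to camera coordinates). Camera axes: x right, y up, looking along -z (the intrinsics and any distortion apply to the point x, -y, -z); pixel columns grow to the right and rows downward; lengths in m; the calibration is good to about 2 mm. A picture is of the moment at which its call begins: read the wrist's pose just before it. camera_params takes no time and is no camera call; for the wrist camera it gives the pose at the moment of the call.
A pose or a line that the arm cannot do raises manip.Unreachable and nothing moves.
- manip.job_done(): hands the job in, once; it reports no verdict.
Trained networks look in the newest picture that a camera, given by its name, has taken for a name from the list of things; names that differ only in an ending like _2 or _b are one class to them, and where a whole thing is asked for, a point or a joint stands for the part that bears it (a point fixed in the world has none). Each returns a list of dicts, best first, with "score" (0 to 1); they miss things now and then, are a little off and sometimes report something else, mostly with a low value. They report only what shows in the picture. A call takes as long as a camera call. They do not tell look-alikes from the thing itself.
- manip.boxes_of(label, camera): "xyz" ([x, y, z] in m, in world coordinates, good to about 4 mm: the middle of the surface that is visible of it).
- manip.landmark_of(label, camera): "xyz" ([x, y, z] in m, in world coordinates, good to about 4 mm: a listed point, or the origin of a listed thing).
Readings, each from a call of its own:
- manip.get_t(): time.
- manip.get_qpos(): joint angles.
- manip.get_dq(): joint speeds.
- manip.get_tau(): joint torques, N m.
- manip.get_position(): TCP position.
- manip.get_eef_rot(): TCP orientation.
- manip.get_contact_force(): force on the tool from outside, world axes, zero at the start.
- manip.get_moment(): the same for the moment, N m.
- manip.get_opening(): finger opening in m.
Only numpy, scipy, OpenCV 4.12 (cv2) and the standard library are available. Lean on these libraries where they do the work, as an engineer would, in place of code of your own. Each camera call takes 0.05 s, during which the arm holds its last target. There are 200 camera calls.

## Working session

There is one attempt and no reset: what is moved stays moved. The work goes in short steps, each a Python script; the robot and the scene stay as the last script left them, time stands still between calls to the robot, and variables do not carry over. Pictures are saved under pics/ and viewed, about 12 in all and at most 16, crops included, and the job is handed in when it is done.

```bash
mkdir -p pics; ls
cat > a.py <<'E'
from workcell import manip
import cv2,numpy as np
for c in ["scene","side"]:
    im,d=manip.capture(c); cv2.imwrite(f"pics/{c}0.png",cv2.cvtColor(im,cv2.COLOR_RGB2BGR)); np.savez(f"{c}0.npz",im=im,d=d)
    p=manip.camera_params(c);print(c,np.round(p["mtx"],1).tolist(),np.round(p["camera_from_world"],3).tolist(), [k for k in p])
    for l in ["layout_board","ring","heater","bearing","bushing","knob","bolt","nut","spanner","fitting"]:
        print(l,[(np.round(r["xyz"],3).tolist(),round(r["score"],2)) for r in manip.boxes_of(l,c)])
print(manip.get_t())
E
python3 a.py
```

```text
pics
scene [[353.5, 0.0, 260.6], [0.0, 353.5, 188.9], [0.0, 0.0, 1.0]] [[-0.495, -0.869, 0.006, 0.244], [0.575, -0.322, 0.752, -0.337], [-0.652, 0.375, 0.659, -0.731], [0.0, 0.0, 0.0, 1.0]] ['mtx', 'camera_from_world']
layout_board [([0.509, 0.03, 0.011], 0.88)]
ring [([0.54, 0.036, 0.028], 0.81)]
heater [([0.537, -0.098, 0.033], 0.6)]
bearing [([0.562, 0.399, 0.013], 0.69), ([0.468, 0.42, 0.009], 0.53), ([0.538, -0.099, 0.032], 0.18)]
bushing [([0.551, 0.319, 0.022], 0.78), ([0.511, 0.028, 0.013], 0.68)]
knob [([0.55, 0.316, 0.021], 0.65)]
bolt [([0.427, 0.312, 0.017], 0.75)]
nut []
spanner [([0.537, -0.099, 0.033], 0.73)]
fitting []
side [[394.3, 0.0, 251.6], [0.0, 394.3, 189.5], [0.0, 0.0, 1.0]] [[0.997, -0.075, 0.023, -0.535], [0.021, 0.538, 0.843, -0.034], [-0.075, -0.84, 0.538, -1.35], [0.0, 0.0, 0.0, 1.0]] ['mtx', 'camera_from_world']
layout_board [([0.504, -0.068, 0.007], 0.81)]
ring [([0.539, 0.027, 0.019], 0.46)]
heater [([0.552, -0.118, 0.028], 0.84)]
bearing [([0.576, 0.387, 0.016], 0.65), ([0.472, 0.413, 0.012], 0.43), ([0.536, 0.029, 0.024], 0.23)]
bushing [([0.557, 0.305, 0.02], 0.53)]
knob [([0.367, -0.245, 0.011], 0.67), ([0.429, -0.321, 0.013], 0.52)]
bolt [([0.431, 0.307, 0.016], 0.6)]
nut [([0.538, 0.029, 0.022], 0.56), ([0.54, -0.325, 0.008], 0.49)]
spanner [([0.469, -0.432, 0.008], 0.83)]
fitting [([0.663, -0.281, 0.014], 0.51)]
1.1
```

View pics/scene0.png

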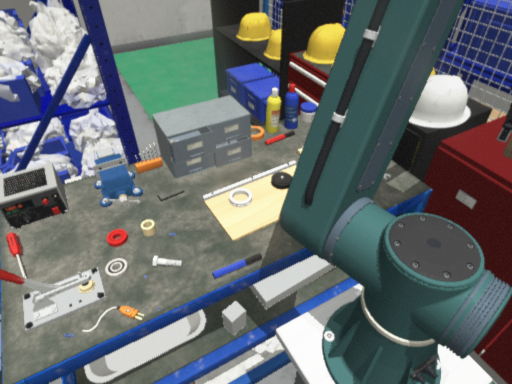

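View pics/side0.png

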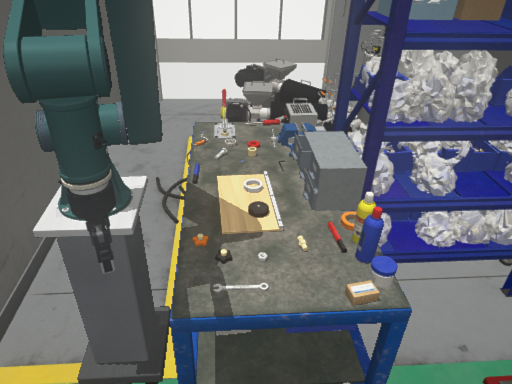

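The black knob shows at (223,256) in the side view, the orange one at (200,240), the nut at (262,256) and the spanner and fitting near them. In the scene view the steel bearing is at (117,267) and the red look-alike at (117,237). The bushing is at (148,227), the bolt at (167,262), the ring at (240,198) and the disc at (281,181). Next I'll look from above with the wrist camera.

```bash
cat > b.py <<'E'
from workcell import manip
import cv2,numpy as np
p=manip.camera_params("wrist");T=p["camera_from_world"];C=np.linalg.inv(T)
print(manip.get_position(),manip.get_eef_rot(),C.round(3).tolist(),p["mtx"].tolist())
for i,(x,y) in enumerate([(0.45,-0.30),(0.46,-0.04),(0.46,0.33)]):
    manip.movep([x,y,0.33],[180,0,0]); manip.dwell(0.15)
    p=manip.camera_params("wrist"); im,d=manip.capture("wrist")
    cv2.imwrite(f"pics/w{i}.png",cv2.cvtColor(im,cv2.COLOR_RGB2BGR)); np.savez(f"w{i}.npz",im=im,d=d,K=p["mtx"],T=p["camera_from_world"])
    print(manip.get_t(),manip.get_qpos())
    for l in [["knob","nut","spanner","fitting"],["ring","heater"],["bearing","bushing","bolt"]][i]:
        print(l,[(np.round(r["xyz"],3).tolist(),round(r["score"],2)) for r in manip.landmark_of(l,"wrist")])
E
python3 b.py; python3 -c "
import cv2,numpy as np
cv2.imwrite('pics/w012.png',np.vstack([np.hstack([cv2.resize(cv2.imread(f'pics/w{i}.png'),(400,300)) for i in r]) for r in [(0,1),(2,2)]]))"
```

```text
[ 0.20559743 -0.56362691  0.24227207] [-1.79992950e+02  1.62041807e-03  2.00441579e+01] [[0.343, 0.891, 0.297, 0.281], [-0.939, 0.326, 0.107, -0.536], [-0.002, -0.316, 0.949, 0.373], [0.0, 0.0, 0.0, 1.0]] [[287.3956865088827, 0.0, 258.4554505362636], [0.0, 287.3956865088827, 185.95829094842023], [0.0, 0.0, 1.0]]
2.6833 [-4.10997270e+01  1.16862770e+01  8.66066885e+01 -8.56658881e-03
  8.17379614e+01  4.89772553e+01]
knob [([0.43, -0.308, -0.002], 0.77), ([0.364, -0.242, -0.003], 0.74)]
nut [([0.543, -0.318, -0.004], 0.66)]
spanner [([0.476, -0.431, 0.001], 0.81)]
fitting []
4.1 [-1.36750832e+01  4.56940495e+00  9.51819860e+01 -1.49251781e-02
  8.02470366e+01  7.64319069e+01]
ring [([0.542, 0.041, 0.011], 0.66)]
heater [([0.551, -0.108, 0.011], 0.67)]
5.7833 [ 2.85519406e+01  1.38665225e+01  8.36460028e+01 -1.10895998e-02
  8.24752479e+01  1.18655826e+02]
bearing [([0.472, 0.424, -0.002], 0.94), ([0.568, 0.402, -0.003], 0.61)]
bushing [([0.56, 0.313, 0.003], 0.67)]
bolt [([0.429, 0.303, -0.003], 0.69)]
```

View pics/w012.png

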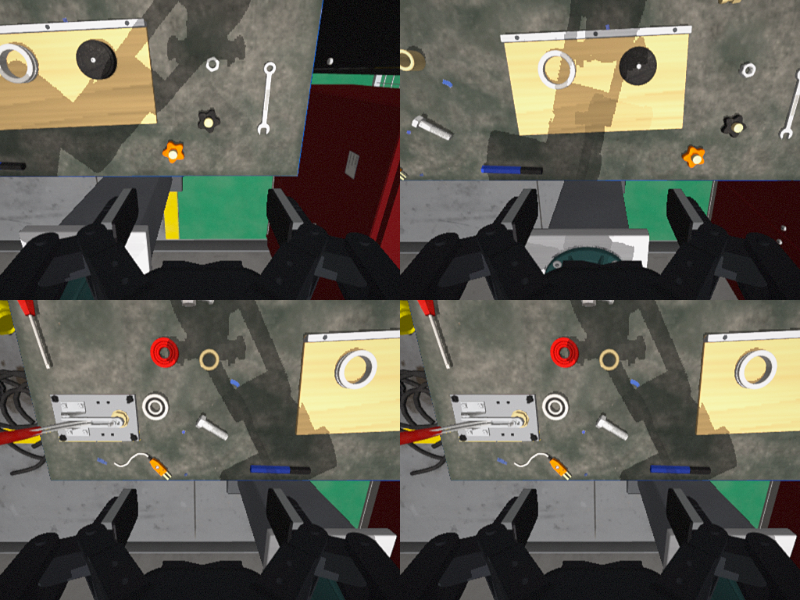

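The wrist views show all the parts. Ring and disc lie on the board, with black knob, nut and spanner to the right. The steel bearing (lower panels, 155,407) lies beside the red one, and the bolt head points to the left. Now I'll measure from depth.

```bash
cat > meas.py <<'E'
import cv2,numpy as np
def cloud(im,d,K,T):
    v,u=np.mgrid[:d.shape[0],:d.shape[1]]
    P=np.stack([(u-K[0,2])/K[0,0]*d,-(v-K[1,2])/K[1,1]*d,-d],-1).reshape(-1,3)
    C=np.linalg.inv(T); return P@C[:3,:3].T+C[:3,3]
def near(i,xy,r,zlo,zhi):
    f=np.load(i) if isinstance(i,str) else i
    P=cloud(f["im"],f["d"],f["K"],f["T"]); ok=f["d"].ravel()>0
    m=ok&(np.hypot(*(P[:,:2]-np.array(xy)).T)<r)&(P[:,2]>zlo)&(P[:,2]<zhi)
    return P[m],f["im"].reshape(-1,3)[m]
def rep(n,P):
    if len(P)<5: print(n,len(P)); return
    c,r=cv2.minEnclosingCircle(P[:,:2].astype(np.float32)*1000); b=cv2.minAreaRect(P[:,:2].astype(np.float32)*1000)
    print(n,len(P),"circ",np.round(c,1),round(r,1),"rect",np.round(b[0],1),np.round(b[1],1),round(b[2],1),"z med/max",np.round(np.median(P[:,2])*1000,1),np.round(np.percentile(P[:,2],98)*1000,1))
E
cat > c.py <<'E'
from meas import *
for n,i,xy,r,lo,hi in [("knobboss",0,(.43,-.312),.035,.020,.04),("knob",0,(.43,-.312),.035,.006,.04),("nut",0,(.543,-.318),.03,.007,.03),
 ("ring",1,(.542,.041),.045,.022,.05),("heater",1,(.551,-.108),.045,.026,.034),("heater0",0,(.551,-.108),.045,.026,.034),("pin",1,(.551,-.108),.045,.0345,.045),
 ("bearing",2,(.472,.422),.04,.009,.03),("bush",2,(.56,.311),.03,.022,.04),("bolt",2,(.43,.304),.06,.006,.04),("bolthead",2,(.43,.304),.06,.0205,.04)]:
    P,_=near(f"w{i}.npz",xy,r,lo,hi); rep(n,P)
P,I=near("w1.npz",(.52,-.03),.25,-.005,.05)
hsv=cv2.cvtColor(I[None],cv2.COLOR_RGB2HSV)[0]; 
m=(P[:,2]>.0055)&(P[:,2]<.0145)&(hsv[:,0]<30)&(hsv[:,1]>50)&(P[:,1]<.17)&(P[:,1]>-.23)&(P[:,0]>.41); rep("board",P[m])
m=(P[:,2]>.0165)&(P[:,2]<.028)&(P[:,0]>.575); rep("strip",P[m]); print(np.median(P[(P[:,2]<.004),2]))
def prof(i,xy,r):
    P,_=near(i,xy,r,-.02,.05); return np.percentile(P[:,2],[2,25,50,75,98]).round(4)
for i,xy in [("w0.npz",(.47,-.37)),("w2.npz",(.47,.36)),("w1.npz",(.47,-.03))]: print(prof(i,xy,.02))
E
python3 c.py
```

```text
knobboss 110 circ [ 432.  -312.6] 9.1 rect [ 432.3 -312.2] [16.7 17.9] 45.2 z med/max 25.4 27.5
knob 563 circ [ 432.2 -312.7] 24.5 rect [ 432.2 -314.3] [44.2 46.7] 85.3 z med/max 13.6 26.4
nut 167 circ [ 541.3 -319.7] 13.3 rect [ 541.4 -319.8] [26.4 23.8] 52.7 z med/max 12.0 13.9
ring 898 circ [541.8  43. ] 34.1 rect [542.   43.2] [67.3 66.8] 88.5 z med/max 27.3 29.2
heater 1875 circ [ 548.4 -106.9] 33.9 rect [ 548.5 -106.7] [65.9 67.1] 0.4 z med/max 31.0 33.0
heater0 1917 circ [ 548.1 -107. ] 34.3 rect [ 548.4 -107.1] [67.  67.8] 13.6 z med/max 31.4 33.3
pin 11 circ [ 548.6 -106.6] 3.6 rect [ 548.7 -106.5] [6.9 5.2] 64.3 z med/max 35.7 37.2
bearing 767 circ [472.7 422.8] 26.2 rect [472.9 422.6] [51.9 49.8] 88.7 z med/max 14.0 15.9
bush 314 circ [559.7 316.4] 17.9 rect [559.4 316.2] [35.2 34.3] 89.5 z med/max 29.1 30.9
bolt 456 circ [426.9 308.4] 35.5 rect [428.  307.2] [70.1 27.1] 59.0 z med/max 15.7 24.3
bolthead 77 circ [439.6 327. ] 12.4 rect [439.3 326.4] [23.3 17.4] 56.4 z med/max 23.2 25.0
board 23457 circ [510.  -33.3] 189.9 rect [508.7 -33.4] [177.4 340.1] 2.5 z med/max 9.4 11.2
strip 2451 circ [603.1 -29.6] 169.5 rect [590.8 -30.1] [ 37. 339.] 2.4 z med/max 21.2 23.7
-0.0005552312737274745
[-0.0023 -0.0012 -0.0007 -0.0001  0.0011]
[-0.0022 -0.0011 -0.0005  0.0001  0.0015]
[0.0078 0.009  0.0096 0.0102 0.0113]
```

All heights and sizes match the listed ones: ring to disc is 150 mm and the board yaw is 2.5° by both methods. Starting with the bearing, then the bushing.

```bash
cat > h.py <<'E'
from workcell import manip
import numpy as np, cv2
R=np.array([.5418,.0430]); H=np.array([.5483,-.1069]); O=(R+H)/2
ey=(R-H)/np.linalg.norm(R-H); ex=np.array([ey[1],-ey[0]])
BY=np.degrees(np.arctan2(-ey[0],ey[1]))
B=lambda x,y:(O+ex*(x-.030)+ey*y)   # board coords -> world
UP=.2
def pick(xy,z,yaw,op,force=60,up=UP):
    manip.command_gripper(op)
    manip.movep([*xy,up],[180,0,yaw]); manip.servo_line([*xy,z+.03],velocity=.25)
    c=manip.servo_line([*xy,z],velocity=.06,contact_N=8)
    zz=manip.get_position()[2]
    manip.command_gripper(0,force); g=manip.get_opening()
    manip.servo_line([*xy,zz+.04],velocity=.1); manip.servo_line([*xy,up],velocity=.25)
    print("pick hit",c,"z",round(zz,4),"open",round(g,4),round(manip.get_opening(),4),"t",manip.get_t()); return zz,manip.get_opening()
def place(xy,z,yaw,op,up=UP):
    manip.movep([*xy,up],[180,0,yaw]); manip.servo_line([*xy,z+.02],velocity=.25)
    c=manip.servo_line([*xy,z-.002],velocity=.03,contact_N=5)
    print("place hit",c,"z",round(manip.get_position()[2],4),"want",round(z,4))
    manip.command_gripper(op); p=manip.get_position()
    manip.servo_line([*xy,p[2]+.04],velocity=.1); manip.servo_line([*xy,up],velocity=.3); print("t",manip.get_t())
def look(name):
    p=manip.camera_params("wrist"); im,d=manip.capture("wrist"); f=dict(im=im,d=d,K=p["mtx"],T=p["camera_from_world"])
    np.savez(name+".npz",**f); cv2.imwrite(f"pics/{name}.png",cv2.cvtColor(im,cv2.COLOR_RGB2BGR)); return f
E
python3 - <<'E'
from h import *
from meas import *
print(BY)
zz,g=pick((.4728,.4227),.012,90,.068)
if g>.04:
    place(R,zz+.028,90,.064)
    f=look("p1"); P,_=near(f,R,.05,.036,.06); rep("bearing",P)
E
```

```text
2.4829180103835267
pick hit False z 0.0117 open 0.049 0.049 t 10.6
place hit True z 0.0407 want 0.0397
t 14.7583
bearing 1654 circ [540.4  43.2] 26.1 rect [540.5  43.4] [51.4 51.5] 15.3 z med/max 41.6 43.5
```

```bash
python3 - <<'E'
from meas import *
P,_=near("p1.npz",(.5418,.043),.05,.0235,.034);rep("ring",P)
E
python3 - <<'E'
from h import *
from meas import *
zz,g=pick((.5597,.3163),.019,90,.056)
if g>.025:
    place((.541,.0431),zz+.043,90,.05)
    f=look("p2")
    for n,lo,hi in [("bush",.065,.09),("bearing",.036,.048),("ring",.0235,.034)]: P,_=near(f,R,.045,lo,hi); rep(n,P)
E
```

```text
ring 1042 circ [541.7  43.2] 34.3 rect [541.4  43.6] [67.2 67.1] 45.2 z med/max 27.3 32.0
pick hit False z 0.0187 open 0.0338 0.0341 t 19.1167
place hit True z 0.0625 want 0.0617
t 22.7667
bush 704 circ [540.   43.2] 18.4 rect [539.8  43.6] [35.6 35.8] 52.9 z med/max 71.9 73.6
bearing 826 circ [540.6  43.4] 25.9 rect [541.   47.8] [42.9 51.1] 85.2 z med/max 42.0 46.4
ring 995 circ [541.5  43.4] 34.0 rect [541.8  44.8] [65.  66.9] 84.0 z med/max 27.3 32.7
```

View pics/p2.png

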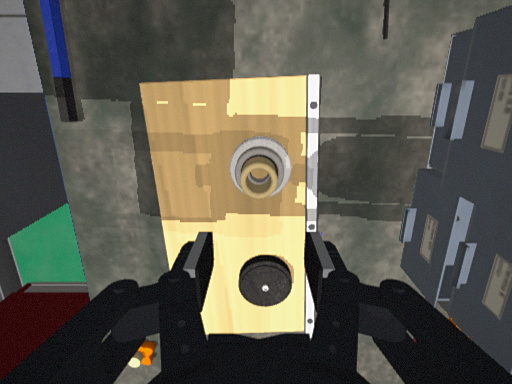

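The stack is concentric within about 1.5 mm: bushing at (260,175) on the bearing, on the ring. Next come the knob and the bolt.

Run:
```python
from h import *
from meas import *
zz,g=pick((.4321,-.3125),.027,90,.040,50)
f=look("p3a"); P,_=near(f,(.5413,-.3197),.03,.007,.03); rep("nut",P)
if g>.012:
    place(O+[.001,.001],zz+.010,90,.034)
    f=look("p3")
    for n,lo,hi in [("boss",.030,.045),("knob",.017,.045)]: P,_=near(f,O,.03,lo,hi); rep(n,P)
    print(O)
```

```text
pick hit False z 0.0267 open 0.0152 0.015 t 27.425
nut 287 circ [ 541.  -319.2] 13.6 rect [ 540.6 -319.1] [23.9 26.7] 20.2 z med/max 11.7 13.3
place hit True z 0.0374 want 0.0367
t 31.4167
boss 224 circ [544.7 -30.5] 9.0 rect [544.6 -30.3] [17.7 16.1] 89.8 z med/max 35.3 36.7
knob 1108 circ [544.6 -30.5] 24.7 rect [545.6 -28.7] [45.5 46.8] 46.2 z med/max 23.3 36.3
[ 0.54505 -0.03195]
```

Run:
```python
from h import *
from meas import *
c=np.array([.4280,.3072]); a=np.radians(59.3); ax=np.array([np.cos(a),np.sin(a)])
zz,g=pick(c+.005*ax,.014,59.3,.045,70)
if g>.008:
    place(B(-.038,-.075)+.005*ey,zz+.010,90+BY,.034)
    f=look("p4")
    P,_=near(f,B(-.038,-.075),.05,.016,.05); rep("bolt",P)
    Q=(P[:,:2]-O)@np.c_[ex,ey]*1000; Q[:,0]+=30; print("board min/max",Q.min(0).round(1),Q.max(0).round(1))
    s=Q[Q[:,1]<-60]; print("shank fit x(y)",np.polyfit(s[:,1],s[:,0],1).round(3), s[:,0].min(),s[:,0].max())
```

```text
pick hit False z 0.0137 open 0.0135 0.0131 t 36.1833
place hit True z 0.0243 want 0.0237
t 40.625
bolt 1468 circ [ 491.7 -107.6] 41.0 rect [ 499.1 -106.4] [61.8 70.8] 7.3 z med/max 27.3 34.0
board min/max [ -52.1 -110. ] [ 11.9 -39.4]
shank fit x(y) [ 0.525 21.669] -47.16216333233274 11.888581353851542
```

View pics/p4.png

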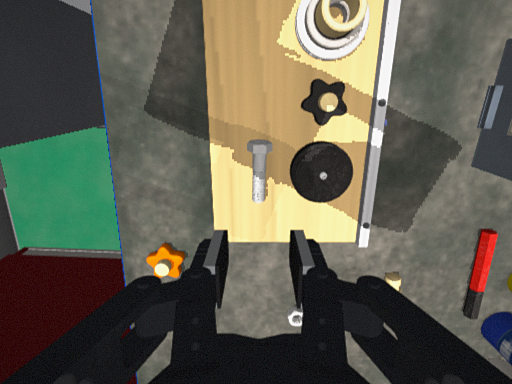

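The bolt lies parallel in front of the disc (258,170), spanning board y −110 to −39, so it is centred. The nut is next.

Run:
```python
from h import *
from meas import *
zz,g=pick((.5411,-.3194),.0125,111,.045,60)
if g>.015:
    t=B(-.038,-.144)
    place(t,zz+.010,90+BY,.034)
    x,y=B(-.05,-.06); manip.movep([x,y-.10,.26],[180,0,90]); manip.dwell(.2)
    f=look("p5"); b=lambda P:(lambda Q:(Q+[30,0]))((P[:,:2]-O)@np.c_[ex,ey]*1000)
    for n,xy,r,lo,hi in [("nut",t,.019,.017,.04),("boss",O,.03,.030,.045),("knob",O,.028,.0165,.045),("heater",H,.045,.026,.034),("bush",R,.04,.065,.09)]:
        P,_=near(f,xy,r,lo,hi); rep(n,P); Q=b(P); print("   board",Q.min(0).round(1),Q.max(0).round(1))
    P,_=near(f,B(-.038,-.075),.05,.016,.05); Q=b(P); Q=Q[(Q[:,0]<-15)&(Q[:,1]>-118)]; print("bolt",Q.min(0).round(1),Q.max(0).round(1))
    s=Q[Q[:,1]<-65]; print("shank",np.polyfit(s[:,1],s[:,0],1).round(3),np.degrees(np.arctan(np.polyfit(s[:,1],s[:,0],1)[0])))
    print(manip.get_t())
```

```text
pick hit False z 0.0122 open 0.0222 0.0219 t 44.8833
place hit True z 0.023 want 0.0222
t 48.3833
nut 218 circ [ 481.8 -178.6] 13.5 rect [ 482.  -178.3] [23.4 26. ] 0.4 z med/max 21.9 23.6
   board [ -51.3 -156.5] [ -27.7 -130.5]
boss 264 circ [544.3 -30.4] 9.3 rect [544.4 -30.9] [17.5 17.4] 18.7 z med/max 35.3 37.0
   board [20.6 -7.6] [37.8 10.6]
knob 1110 circ [543.9 -34. ] 24.0 rect [543.6 -36.1] [38.4 47.3] 87.7 z med/max 23.7 36.5
   board [  4.7 -23.2] [51.8 16.4]
heater 2694 circ [ 547.8 -106.3] 34.0 rect [ 547.6 -106.2] [67.1 67.2] 24.6 z med/max 31.1 32.9
   board [  -4.5 -108.2] [ 63.2 -40.7]
bush 0Traceback (most recent call last):
  File "<stdin>", line 10, in <module>
    return umr_minimum(a, axis, None, out, keepdims, initial, where)
ValueError: zero-size array to reduction operation minimum which has no identity
```

View pics/p5.png

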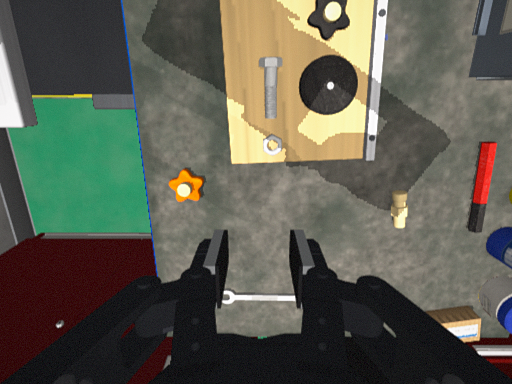

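Run:
```python
from h import *
from meas import *
manip.movep([.44,-.03,.33],[180,0,0]); manip.dwell(.3); f=look("p6")
b=lambda P:(P[:,:2]-O)@np.c_[ex,ey]*1000+[30,0]
for n,xy,r,lo,hi in [("bush",R,.045,.065,.09),("ring",R,.045,.0235,.034),("knob",O,.028,.0165,.045)]:
    P,_=near(f,xy,r,lo,hi); rep(n,P)
for k in ("p5.npz","p6.npz"):
    P,_=near(k,B(-.038,-.075),.05,.016,.05); Q=b(P); s=Q[(Q[:,0]<-15)&(Q[:,1]>-108)&(Q[:,1]<-60)]
    print("shank tilt",np.degrees(np.arctan(np.polyfit(s[:,1],s[:,0],1)[0])),s[:,0].mean())
print(manip.get_t())
```

```text
bush 423 circ [540.3  42.9] 18.2 rect [540.3  42.7] [35.6 35.4] 89.8 z med/max 72.0 73.8
ring 734 circ [542.1  43.1] 34.1 rect [542.1  43. ] [68.  65.8] 89.9 z med/max 27.3 31.1
knob 743 circ [545.3 -31.4] 24.6 rect [546.3 -29.9] [45.1 46.8] 48.8 z med/max 23.4 36.4
shank tilt 0.6760415635689824 -39.868341876976075
shank tilt 1.8745580688068477 -38.800268711658
50.9917
```

View pics/p6.png

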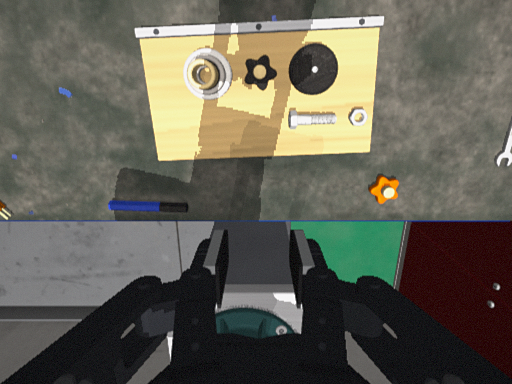

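The last view shows everything in place: the stack at (208,73), knob at (260,72), disc at (313,69), bolt at (312,119) and nut at (358,117). Handing in.

```bash
python3 -c "
from workcell import manip
manip.job_done()"
```

```text
the job is handed in; nothing more can be done
```

The kit is laid out as asked and handed in at about 51 s of the 112 s allowed. I placed the parts in the order you gave, and I did not move the spanner, fitting, ring, disc or look-alikes. All picks and placings worked first time.

| Item | Last check |
|---|---|
| Bearing on ring | centres within about 1.5 mm |
| Bushing on ring and bearing | about 1.8 mm from the ring's centre and under 1 mm from the bearing's; standing at the expected height |
| Knob, boss up | about 1–2 mm from the midpoint between ring and disc |
| Bolt | within 0.5 mm of centred on the disc |
| Bolt parallel to the strip | within about 1–2° |
| Gap, disc to bolt | about 20–25 mm |
| Nut | flat, within about 1.5 mm of the bolt's line |
| Gap, bolt to nut | about 20 mm |

- **Readings that disagreed:** the two readings of the bolt's angle differed (0.7° and 1.9°). The outline measurement of the knob scattered by several millimetres between views, so I relied on its boss and the circle round its arms.
- **Failed check:** one late check of the bushing returned nothing because it was out of that picture. The next view confirmed it.

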